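# Make up two plumbing repair kits

### The job

Make up two repair kits from the stock on the bench: the telescopic waste tube and the red-lidded jar go in the blue tray, the brass coupling and the green tee in the orange tray, each standing upright in a compartment of its own. Push the telescopic tube fully home, its innermost section first and then the middle one, so that it is packed short. Leave the steel coupling and the yellow-lidded jar where they stand, and let go of everything at the end.

Things in the scene. Friction and masses are not known exactly. Their poses are not given: they have to be found in the camera images.
- tube: telescopic waste tube, upright: white sleeve, diameter 46 mm (grip here), top at 66 mm, on a 56 mm foot 6 mm high; in it slides a grey middle section (collar diameter 42, 6 mm high), in that a steel inner section with a blue cap (diameter 35, 6 mm high, flat top). 78 mm high fully home; extended, the top is at 78 mm + both joint values. 0.23 kg. Origin: centre of the underside, z up.
- tube_inner (a joint): how far the inner section stands out of the middle one, m: 0 is fully home (blue cap sitting on the grey collar), up to 0.042. Stays where left; slides under about 3 N, so a push straight down on the blue cap moves it first.
- tube_middle (a joint): how far the middle section stands out of the white sleeve, m: 0 is fully home (grey collar sitting on the sleeve), up to 0.042. Stays where left; slides under about 7 N, so once the inner section is home, pushing on down on the blue cap moves this one.
- jar_red: red-lidded fastener jar standing upright, 75 mm high: body 54 mm diameter up to 45 mm height (grip here), then narrowing to a lid 48 mm in diameter and 16 mm high. About 0.16 kg. Origin: centre of the underside, z up.
- coupling_brass: brass pipe coupling standing upright, 64 mm high: hexagon 38 mm across flats from 6 to 26 mm height, above it a round 34 mm diameter neck up to the top (grip here). About 0.24 kg. Origin: centre of the underside, z up.
- tee: green plastic pipe tee standing upright on one end of its straight run: run 38 mm diameter, 70 mm high; the branch, 34 mm diameter, points level along the tee's +x, its axis at 35 mm height, its end 34 mm from the run's axis. Grip the run across its y. About 0.09 kg. Origin: centre of the run's underside, z up.
- tray_blue: blue fixed two-compartment kit tray, 200 x 105 mm outside, 28 mm high, walls and floor 4 mm thick. Origin: centre of the underside. Its x runs along the 200 mm side; a wall across the middle (x = 0) makes two compartments, each about 94 x 97 mm, centred at x = +49 and -49 mm, y = 0. It lies left or right of the stock.
- tray_orange: orange fixed two-compartment kit tray, 200 x 105 mm outside, 28 mm high, walls and floor 4 mm thick. Origin: centre of the underside. Its x runs along the 200 mm side; a wall across the middle (x = 0) makes two compartments, each about 94 x 97 mm, centred at x = +49 and -49 mm, y = 0. It lies left or right of the stock.
- coupling_steel: not for the kits, to be left alone: steel-coloured pipe coupling standing upright, 64 mm high: hexagon 38 mm across flats from 6 to 26 mm height, above it a round 34 mm diameter neck up to the top (grip here). About 0.24 kg. Origin: centre of the underside, z up.
- jar_yellow: not for the kits, to be left alone: yellow-lidded fastener jar standing upright, 75 mm high: body 54 mm diameter up to 45 mm height (grip here), then narrowing to a lid 48 mm in diameter and 16 mm high. About 0.16 kg. Origin: centre of the underside, z up.
There are look-alikes about, which are no part of the job. What is shaped like the tube but purple is not meant. Leave any purple look-alike of the jar_red alone.

How it is judged:
By the outcome, as a careful person would: the job done as asked, in the order asked, and still so for the second after the job is handed in, with the robot touching nothing.
It also fails if it takes over 112 s, if anything falls off the work surface, if the arm or the gripper's body presses on something with over 40 N, if the wrist force passes 120 N, or if a joint passes its speed limit or range.

### The arm

A 6-joint arm with a two-finger parallel gripper is mounted at the origin on the work surface. World frame = base frame: x ahead of the robot, y to its left, z up, the work surface at z = 0. Lengths are in m, angles in rad, forces in N, time in s.
With the tool pointing down it reaches from about 0.375 to 0.825 m from the base axis. Payload 5.5 kg.
Tool frame: the origin (TCP) lies midway between the tips of the shut fingers; the grasp point (between the pads) lies 19 mm behind it; z points along the fingers, y is the line along which they close (so a half turn about z gives the same grasp; the last joint's range is limited). The gripper opens to 85 mm and grips with 20 to 120 N. Pads are 22 mm wide; open, the fingers measure 114 mm over their backs; the gripper's body (76 mm by 85 mm) begins 54 mm behind the grasp point. The pads swing forward as they close: fully open they stand 13 mm farther back than shut.
Start: joints at [1.143, 0.314, -0.047, 1.21, 0, 1.571], TCP at [0.249, 0.546, 0.231] pointing down, gripper open.
Joint ranges: [-2.67, 2.67], [-0.69, 1.73], [-1.03, 1.25], [-2.08, 2.16], [-1.42, 1.45], [-3.14, 3.14]. Speed limits (rad/s): [2.39, 2.39, 3.01, 3.14, 3.14, 3.14].

### API

Orientations are given as a unit quaternion [x, y, z, w].
In Python, from plant import get_obs, camera, get_calibration, sign_off gives the robot as it stands. The module is installed in compiled form; this text tells all that it offers.
- The arm moves only by the shell command python3 -m creep 'ROWS' [OPENING]. ROWS is one flat JSON list of numbers that holds 1 to 5 rows one after another, with no inner brackets; each row has 6 numbers: dx, dy, dz in shares of 0.4 m (1.0 is 0.4 m), then a rotation vector rx, ry, rz in fractions of the full range, 1 being 180 degrees; each row is the pose to reach, as a shift and turn from the pose commanded when the command began, along the tool's axes at that moment; what a row does not reach only later rows make up. A row lasts 1/8 s, in which the tool goes at most 0.0625 m and 0.188 rad, less where a joint would pass 70% of its speed; a pose out of reach is approached as far as the arm can. OPENING is the finger opening in m, set as the command begins (- or left out keeps the last). The fingers move at their own pace and stop on an object; the grip force is fixed at half the most. Time passes only in rows, so rows that do not move let the fingers close. It prints the time, the measured TCP pose, the force, the opening and the grip force at its end. A shift or turn number past 1, either way, is cut back to 1. Input that does not fit is refused with a message, and nothing moves.
- get_obs(): the state, without advancing time (a new reading comes with each control period).
- camera(name): name is "scene" or "side" or "wrist"; returns the picture (384x512x3 uint8, red, green, blue); there is no depth.
- get_calibration(name): a dict with "fx", "fy", "cx", "cy" (pixels), "extrinsics" (4x4, takes a point from camera to world coordinates); the wrist camera has in their place "T_tool_cam" (4x4, takes a point from camera to tool coordinates, whose origin is the TCP and whose axes are the flange's). Camera axes: x right, y up, looking along -z (the intrinsics and any distortion apply to the point x, -y, -z); pixel columns grow to the right and rows downward; lengths in m; the calibration is good to about 2 mm. A picture is of the moment at which its call begins: read the wrist's pose just before it. get_calibration takes no time and is no camera call.
- sign_off(): hands the job in; it is judged then, once.
The state is a dict: "time_s": time; "q": joint angles; "dq": joint speeds; "joint_torque": joint torques, N m; "tcp_pos": TCP position; "ee_rot": TCP orientation; "contact_force": force on the tool from outside, world axes, zero at the start; "wrist_torque": the same for the moment, N m; "finger_gap": finger opening in m; "finger_force": force on a finger pad.
Only numpy, scipy, OpenCV 4.12 (cv2) and the standard library are available. Lean on these libraries where they do the work, as an engineer would, in place of code of your own. Each camera call takes 0.05 s, during which the arm holds its last target. There are 200 camera calls.

## Working session

There is one attempt and no reset: what is moved stays moved. The work goes in short steps, Python scripts to look and compute and a shell command to move; the robot and the scene stay as the last step left them, time stands still between calls to the robot, and variables do not carry over. Pictures are saved under pics/ and viewed, at most 14 in all, crops included, and the job is handed in when it is done.

```bash
mkdir -p pics
python3 - <<'E'
from plant import *
import cv2,numpy as np
for n in("scene","side","wrist"):
    im=camera(n); cv2.imwrite(f"pics/{n}0.png",im[:,:,::-1]); c=get_calibration(n)
    print(n,{k:np.round(v,4).tolist() for k,v in c.items() if not isinstance(v,str)})
a,b=[cv2.imread(f"pics/{n}0.png") for n in("scene","side")]
o=get_obs();print({k:np.round(v,3).tolist() for k,v in o.items()})
E
```

```text
scene {'fx': 358.2355, 'fy': 358.2355, 'cx': 257.9126, 'cy': 190.022, 'extrinsics': [[-0.0907, -0.7628, 0.6403, 1.0528], [0.9958, -0.0749, 0.0517, 0.0549], [0.0085, 0.6423, 0.7664, 0.7482], [0.0, 0.0, 0.0, 1.0]]}
side {'fx': 434.4104, 'fy': 434.4104, 'cx': 257.9053, 'cy': 189.1096, 'extrinsics': [[0.9379, 0.1855, -0.293, 0.1712], [-0.3467, 0.4828, -0.8042, -0.892], [-0.0077, 0.8559, 0.5171, 0.6337], [0.0, 0.0, 0.0, 1.0]]}
wrist {'fx': 318.0176, 'fy': 318.0176, 'cx': 256.6877, 'cy': 190.2317, 'T_tool_cam': [[-0.001, 0.9557, 0.2943, 0.0741], [1.0, 0.001, 0.0002, -0.0006], [-0.0001, 0.2943, -0.9557, -0.1425], [0.0, 0.0, 0.0, 1.0]]}
{'time_s': 0.15, 'q': [1.143, 0.314, -0.048, 1.21, 0.0, 1.571], 'dq': [-0.0, -0.001, 0.003, 0.0, 0.001, -0.001], 'joint_torque': [-0.0, -54.005, 34.006, 0.013, -0.0, 0.0], 'tcp_pos': [0.249, 0.546, 0.231], 'ee_rot': [0.212, 0.977, -0.001, -0.0], 'contact_force': [0.477, 0.348, -0.015], 'wrist_torque': [0.004, 0.029, 0.0], 'finger_force': 0.0, 'finger_gap': 0.085}
```

View pics/scene0.png

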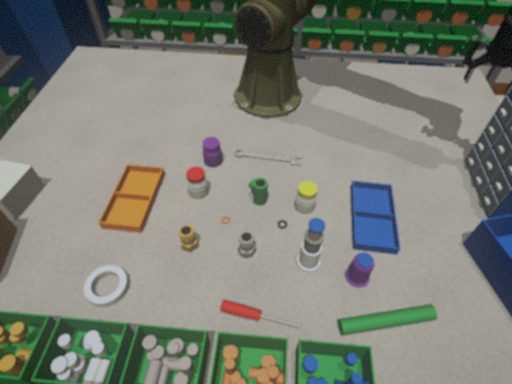

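View pics/side0.png

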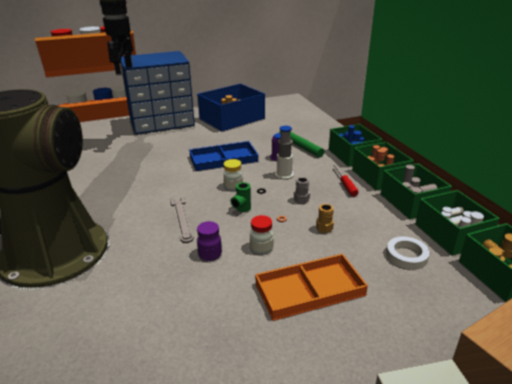

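Scene view (scene px): red jar (196,180), with look-alikes purple jar (212,150) and yellow jar (306,195). White tube with blue cap (312,245), look-alike purple tube (360,268). Brass coupling (187,237), look-alike steel (247,243). Green tee (259,190), with a green rod (388,320) not to be confused with it. Trays: blue (374,215), orange (134,197). I choose by the description, check in one crop and measure.

```bash
cat > h.py <<'E'
from plant import *
import cv2,numpy as np
from scipy.spatial.transform import Rotation as R
def cal(n,obs=None):
    c=get_calibration(n)
    if n=="wrist":
        T=np.eye(4);T[:3,:3]=R.from_quat(obs["ee_rot"]).as_matrix();T[:3,3]=obs["tcp_pos"]
        E=T@np.array(c["T_tool_cam"])
    else: E=np.array(c["extrinsics"])
    return c,E
def ray(ce,uv):
    c,E=ce; d=np.array([(uv[0]-c["cx"])/c["fx"],-(uv[1]-c["cy"])/c["fy"],-1.]); d=E[:3,:3]@d
    return E[:3,3],d/np.linalg.norm(d)
def plane(ce,uv,z):
    o,d=ray(ce,uv); return o+d*(z-o[2])/d[2]
def tri(r1,r2):
    (a,u),(b,v)=r1,r2
    s=np.linalg.lstsq(np.c_[u,-v],b-a,rcond=None)[0]
    p,q=a+s[0]*u,b+s[1]*v
    return (p+q)/2,np.linalg.norm(p-q)
def mask(im,name,win=None):
    h=cv2.cvtColor(im,cv2.COLOR_RGB2HSV); H,S,V=[h[:,:,i].astype(int) for i in range(3)]
    m={"red":((H<6)|(H>172))&(S>130)&(V>60),"orange":(H>=7)&(H<19)&(S>150),"brass":(H>=10)&(H<28)&(S>90),
       "green":(H>45)&(H<85)&(S>90),"blue":(H>100)&(H<122)&(S>110),"yellow":(H>22)&(H<34)&(S>130),
       "white":(S<60)&(V>150)}[name].astype(np.uint8)
    if win:
        k=np.zeros_like(m);x0,y0,x1,y1=win;k[y0:y1,x0:x1]=1;m&=k
    return m
def blob(m):
    n,l,s,c=cv2.connectedComponentsWithStats(m)
    if n<2:return None
    i=1+np.argmax(s[1:,4]);return c[i],s[i],(l==i)
E
python3 - <<'E'
from h import *
ims={n:cv2.imread(f"pics/{n}0.png")[:,:,::-1].copy() for n in("scene","side")}
W={"redlid":("red",(175,160,215,200),(240,205,280,245)),"brass":("brass",(170,215,205,260),(310,195,340,240)),
"tee":("green",(240,170,275,210),(225,175,257,217)),"cap":("blue",(300,212,330,236),(276,122,295,140)),
"ylid":("yellow",(290,175,325,210),(215,155,250,180))}
for k,(c,a,b) in W.items():
    A=blob(mask(ims["scene"],c,a));B=blob(mask(ims["side"],c,b))
    print(k,A and A[1],B and B[1])
    if A and B: print(*[np.round(x,4) for x in tri(ray(cal("scene"),A[0]),ray(cal("side"),B[0]))])
for k,c,w in(("blue","blue",[(340,170,410,260),(180,135,265,175)]),("orange","orange",[(90,155,175,240),(245,250,375,320)])):
    for n,ww in zip(("scene","side"),w):
        _,s,m=blob(mask(ims[n],c,ww)); ct=max(cv2.findContours(m.astype(np.uint8),0,1)[0],key=cv2.contourArea)
        h=cv2.convexHull(ct)[:,0]
        P=np.array([plane(cal(n),p,.028)[:2] for p in h]); 
        (cx,cy),wh,an=cv2.minAreaRect((P*1000).astype(np.float32));print(k,n,cx,cy,wh,an)
a=ims["scene"][130:290,90:410];b=ims["side"][115:275,185:345]
v=np.hstack([cv2.resize(a,(533,266)),cv2.resize(b,(266,266))])
cv2.imwrite("pics/crop0.png",cv2.resize(ims["scene"][130:290,170:383],(800,600),interpolation=cv2.INTER_CUBIC)[:,:,::-1])
E
```

```text
redlid [187 167  17  15 201] [251 215  21  18 300]
[ 0.4475 -0.1556  0.0692] 0.0017
brass [179 225  18  26 291] [317 204  17  29 395]
[ 0.6166 -0.1425  0.0308] 0.0027
tee [250 179  17  11  87] [232 182  18  30 387]
[0.4519 0.0031 0.046 ] 0.0061
cap [309 219  15  13 163] [280 126  11   6  57]
[0.6312 0.1409 0.1493] 0.0027
ylid [299 182  18  16 215] [224 159  17  10 132]
[0.4708 0.1317 0.0725] 0.0047
blue scene 501.21026611328125 299.5075988769531 (104.63151550292969, 208.70870971679688) 87.33849334716797
blue side 487.28033447265625 282.75372314453125 (145.0580291748047, 203.20785522460938) 86.67646026611328
orange scene 501.4658508300781 -312.8044738769531 (107.04911804199219, 206.7473602294922) 89.22714233398438
orange side 486.09661865234375 -326.8810729980469 (125.60765075683594, 206.91421508789062) 88.34770202636719
```

View pics/crop0.png

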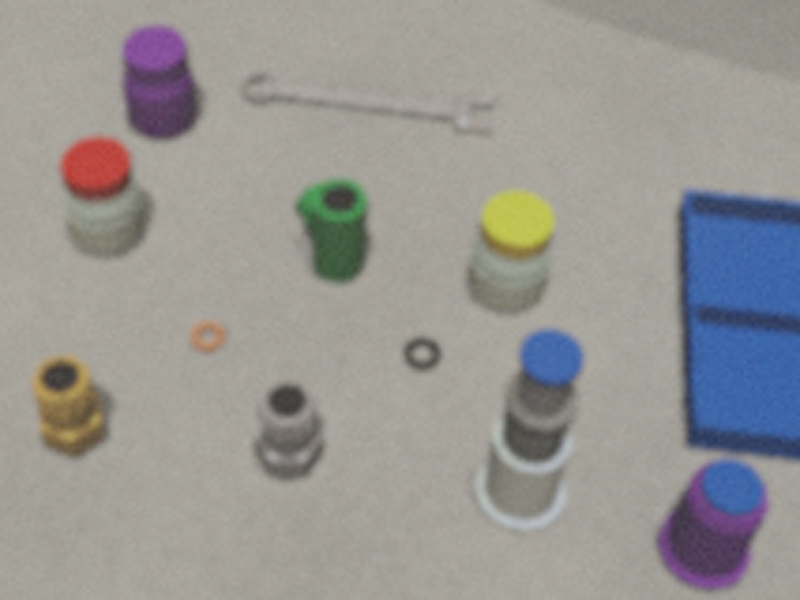

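The crop confirms the choices: red-lidded jar (crop 97,165), white tube with blue cap (550,358), brass (62,380), tee (340,195) with its branch to upper left. The purple jar, purple tube, yellow jar and steel coupling are to be left. The tube goes first.

```bash
cat > to.py <<'E'
import sys
from h import *
# usage: to.py x y z [closing angle deg]: shift in tool axes and rz
a=list(map(float,sys.argv[1:])); o=get_obs(); r=R.from_quat(o["ee_rot"]); p=np.array(o["tcp_pos"])
M=r.as_matrix(); yaw=np.degrees(np.arctan2(M[1,1],M[0,1])); out=M.T@(np.array(a[:3])-p)
s="t%.1f pos %s yaw %.1f q6 %.2f -> d %s |%.3f|"%(o["time_s"],np.round(p,4),yaw,o["q"][5],np.round(out,4),np.linalg.norm(out))
if len(a)>3:
    # level tool target with the nearer half turn
    d=(a[3]-yaw+90)%180-90; t=np.radians(yaw+d); Y=np.array([np.cos(t),np.sin(t),0]);Z=np.array([0,0,-1.])
    rv=R.from_matrix(M.T@np.c_[np.cross(Y,Z),Y,Z]).as_rotvec(); s+=" rot %s (world turn %.1f)"%(np.round(rv,3),d)
print(s)
E
python3 to.py .631 .141 .21 20
python3 - <<'E'
from h import *
for n,uv,z in(("purple jar",(212,143),.07),("purple tube",(364,260),.078),("steel",(247,237),.064),("tee top",(260.5,182.5),.07),("brass top",(186,230),.064),("foot",(309,261),.004)):
    print(n,np.round(plane(cal("scene"),uv,z),3))
E
```

```text
t0.1 pos [0.2487 0.5455 0.2306] yaw 65.5 q6 1.57 -> d [-0.5156 -0.2095  0.0209] |0.557| rot [-0.001  0.001  0.794] (world turn -45.5)
purple jar [ 0.329 -0.133  0.07 ]
purple tube [0.662 0.249 0.078]
steel [ 0.621 -0.003  0.064]
tee top [0.461 0.013 0.07 ]
brass top [ 0.615 -0.143  0.064]
foot [0.634 0.143 0.004]
```

Careful with the scale: shifts go in shares of 0.4 m and turns go in shares of 180 degrees. That gives: -0.28 m is -0.7, -0.23 m is -0.575.

```bash
python3 -m creep '[-0.15, -0.0625, 0, 0, 0, 0, -0.3, -0.125, 0, 0, 0, 0, -0.4375, -0.175, 0, 0, 0, 0, -0.575, -0.225, 0, 0, 0, 0, -0.7, -0.275, 0, 0, 0, 0]' 0
python3 -m creep '[-0.125, -0.05, 0, 0, 0, 0.0573, -0.275, -0.1125, 0, 0, 0, 0.1146, -0.4125, -0.175, 0, 0, 0, 0.1719, -0.5, -0.225, 0, 0, 0, 0.2228, -0.59, -0.25, 0.025, 0, 0, 0.2515]'
python3 -m creep '[0, 0, 0, 0, 0, 0, 0, 0, 0, 0, 0, 0]'
python3 to.py .632 .142 .155 20
python3 - <<'E'
from h import *
o=get_obs();im=camera("wrist");cv2.imwrite("pics/w1.png",im[:,:,::-1])
n,l,s,c=cv2.connectedComponentsWithStats(mask(im,"blue"))
for i in range(1,n):
    if s[i,4]>150: print(s[i],c[i],np.round(plane(cal("wrist",o),c[i],.15),4))
E
```

```text
time_s: 0.78
tcp_pos: [0.4592, 0.3279, 0.2311]
ee_rot: [0.213, 0.977, -0.0, -0.0]
contact_force: [0.6, -0.1, -0.3]
finger_gap: 0.0
finger_force: 0.0
time_s: 1.4
tcp_pos: [0.6325, 0.139, 0.2217]
ee_rot: [0.574, 0.819, 0.0, 0.0]
contact_force: [0.2, -0.3, -0.6]
finger_gap: -0.0002
finger_force: 0.0
time_s: 1.65
tcp_pos: [0.6307, 0.141, 0.2209]
ee_rot: [0.572, 0.82, -0.0, -0.001]
contact_force: [-0.3, 0.4, -0.1]
finger_gap: 0.0002
finger_force: 0.0
t1.6 pos [0.6307 0.141  0.2209] yaw 20.3 q6 1.44 -> d [0.0004 0.0017 0.0659] |0.066| rot [-0.001 -0.001  0.005] (world turn -0.3)
[ 137    0  139   54 3858] [222.10082945  17.71254536] [0.5709 0.2436 0.15  ]
[ 314   49   42   43 1408] [334.31036932  69.84588068] [0.6464 0.2401 0.15  ]
[ 450  172   62   95 3080] [490.51915584 228.65746753] [0.7979 0.1803 0.15  ]
[ 235  181   48   47 1754] [258.55815279 203.62086659] [0.6326 0.14   0.15  ]
```

View pics/w1.png

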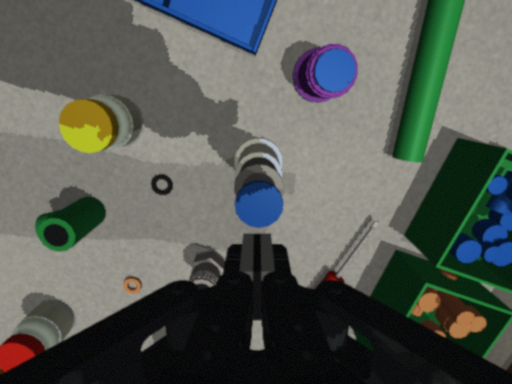

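The wrist picture shows the blue cap at (259,204), right under the shut fingers at (258,240). It lies at (.632,.140), so I push down.

In the tool's units: 0.078 m is 0.195, 0.072 m is 0.18.

```bash
python3 -m creep '[0, 0.0025, 0.075, 0, 0, 0, 0, 0.0025, 0.15, 0, 0, 0, 0, 0.0025, 0.165, 0, 0, 0, 0, 0.0025, 0.18, 0, 0, 0, 0, 0.0025, 0.195, 0, 0, 0]'
python3 -m creep '[0, 0, 0.015, 0, 0, 0, 0, 0, 0.03, 0, 0, 0, 0, 0, 0.045, 0, 0, 0, 0, 0, 0.06, 0, 0, 0, 0, 0, 0.07, 0, 0, 0]'
python3 -m creep '[0, 0, 0.0125, 0, 0, 0, 0, 0, 0.025, 0, 0, 0, 0, 0, 0.0375, 0, 0, 0, 0, 0, 0.05, 0, 0, 0, 0, 0, 0.06, 0, 0, 0]'
python3 to.py .632 .141 .0775
```

```text
time_s: 2.33
tcp_pos: [0.633, 0.1418, 0.1449]
ee_rot: [0.572, 0.82, 0.001, 0.001]
contact_force: [-1.4, -0.1, 4.2]
finger_gap: 0.0003
finger_force: 1.5
time_s: 2.95
tcp_pos: [0.6323, 0.1414, 0.1151]
ee_rot: [0.572, 0.82, 0.0, -0.0]
contact_force: [-1.3, 1.7, 6.7]
finger_gap: -0.0001
finger_force: 3.3
time_s: 3.58
tcp_pos: [0.6323, 0.1416, 0.0916]
ee_rot: [0.572, 0.82, 0.0, -0.0]
contact_force: [-2.5, 2.0, 6.5]
finger_gap: 0.0001
finger_force: 3.3
t3.6 pos [0.6323 0.1416 0.0916] yaw 20.2 q6 1.44 -> d [-0.0004 -0.0005  0.0141] |0.014|
```

In the tool's units: 0.0135 m is 0.0338, 0.0125 m is 0.0313.

```bash
python3 -m creep '[0, 0, 0.01, 0, 0, 0, 0, 0, 0.02, 0, 0, 0, 0, 0, 0.0275, 0, 0, 0, 0, 0, 0.0313, 0, 0, 0, 0, 0, 0.0338, 0, 0, 0]'
python3 -m creep '[0, 0, 0.0018, 0, 0, 0, 0, 0, 0.0018, 0, 0, 0]'
```

```text
time_s: 4.2
tcp_pos: [0.6322, 0.1417, 0.0781]
ee_rot: [0.572, 0.82, 0.001, -0.0]
contact_force: [-2.8, 2.7, 10.3]
finger_gap: 0.0002
finger_force: 5.1
time_s: 4.45
tcp_pos: [0.6323, 0.1418, 0.0781]
ee_rot: [0.572, 0.82, 0.001, -0.0]
contact_force: [-3.3, 2.3, 10.1]
finger_gap: 0.0
finger_force: 5.1
```

In the tool's units: 0.002 m is 0.005, 0.001 m is 0.0025.

```bash
python3 -m creep '[0, 0, 0.0025, 0, 0, 0, 0, 0, 0.005, 0, 0, 0, 0, 0, 0.005, 0, 0, 0]'
python3 -m creep '[0, 0, -0.125, 0, 0, 0, 0, 0, -0.25, 0, 0, 0, 0, 0, -0.275, 0, 0, 0, 0, 0, -0.275, 0, 0, 0, 0, 0, -0.275, 0, 0, 0]' 0.085
python3 - <<'E'
from h import *
o=get_obs();im=camera("wrist");cv2.imwrite("pics/w2.png",im[:,:,::-1])
n,l,s,c=cv2.connectedComponentsWithStats(mask(im,"blue"))
for i in range(1,n):
    if s[i,4]>150: print(s[i],c[i],np.round(plane(cal("wrist",o),c[i],.077),4))
E
```

```text
time_s: 4.82
tcp_pos: [0.6327, 0.1419, 0.0779]
ee_rot: [0.572, 0.82, 0.001, 0.0]
contact_force: [-7.1, 2.3, 21.4]
finger_gap: 0.0
finger_force: 10.7
time_s: 5.45
tcp_pos: [0.6311, 0.1407, 0.1829]
ee_rot: [0.572, 0.82, -0.001, -0.001]
contact_force: [-0.2, -0.1, -1.1]
finger_gap: 0.0846
finger_force: 0.0
[ 147    0  127   49 3172] [224.77868852  16.02238335] [0.567  0.2504 0.077 ]
[ 323   41   48   50 1891] [346.38762559  65.46589106] [0.6604 0.2503 0.077 ]
[ 237  169   43   41 1344] [258.12202381 188.84375   ] [0.6326 0.1399 0.077 ]
[ 475  233   37   51 1134] [496.92416226 262.04320988] [0.8521 0.1493 0.077 ]
```

View pics/w2.png

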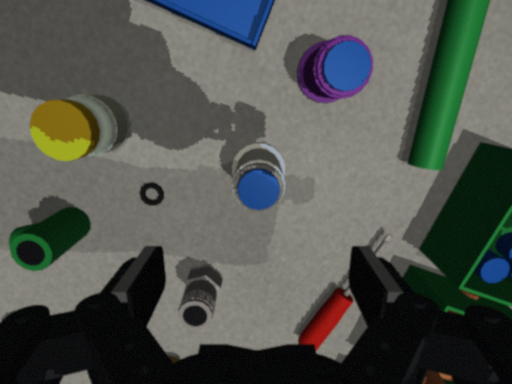

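The picture shows the tube short, cap at (258,189) resting on the collar, and the force rose to 21 N at 78 mm, so it is fully home. I grip the sleeve now.

In the tool's units: 0.155 m is 0.3875, 0.14 m is 0.35.

```bash
python3 -m creep '[0, 0, 0.125, 0, 0, 0, 0, 0, 0.25, 0, 0, 0, 0, 0, 0.35, 0, 0, 0, 0, 0, 0.3875, 0, 0, 0, 0, 0, 0.3875, 0, 0, 0]'
python3 -m creep '[0, 0, 0, 0, 0, 0, 0, 0, 0, 0, 0, 0, 0, 0, 0, 0, 0, 0, 0, 0, 0, 0, 0, 0]' 0.03
python3 -m creep '[0, 0, -0.05, 0, 0, 0, 0, 0, -0.175, 0, 0, 0, 0, 0, -0.3, 0, 0, 0, 0, 0, -0.3, 0, 0, 0]'
python3 to.py .545 .300 .15 20
```

```text
time_s: 6.12
tcp_pos: [0.6311, 0.1408, 0.0288]
ee_rot: [0.572, 0.82, -0.001, -0.001]
contact_force: [-0.5, -0.0, 0.4]
finger_gap: 0.0851
finger_force: 0.0
time_s: 6.62
tcp_pos: [0.6337, 0.1414, 0.0322]
ee_rot: [0.572, 0.82, 0.001, 0.001]
contact_force: [-0.5, 0.3, 6.2]
finger_gap: 0.0441
finger_force: 61.8
time_s: 7.12
tcp_pos: [0.6357, 0.1419, 0.1557]
ee_rot: [0.572, 0.82, 0.003, 0.003]
contact_force: [-0.5, 0.2, -2.4]
finger_gap: 0.0445
finger_force: 61.8
t7.1 pos [0.6357 0.1419 0.1557] yaw 20.2 q6 1.44 -> d [ 0.1797 -0.0305  0.0052] |0.182| rot [0.009 0.001 0.004] (world turn -0.2)
```

Run:
```python
from h import *
# tray corners from scene, floor plane check: blue tray side rect with near-edge correction
im=camera("scene")
for c,w in(("blue",(340,170,410,260)),("orange",(90,155,175,240))):
    m=blob(mask(im,c,w))[2].astype(np.uint8)
    ct=max(cv2.findContours(m,0,1)[0],key=cv2.contourArea)
    q=cv2.approxPolyDP(cv2.convexHull(ct),6,True)[:,0]
    for p in q: print(c,p,np.round(plane(cal("scene"),p,.028)[:2],3),np.round(plane(cal("scene"),p,0)[:2],3))
```

```text
blue [352 182] [0.399 0.255] [0.373 0.263]
blue [390 186] [0.403 0.355] [0.378 0.366]
blue [395 252] [0.606 0.337] [0.588 0.348]
blue [354 247] [0.601 0.244] [0.584 0.251]
orange [161 169] [ 0.402 -0.266] [ 0.377 -0.278]
orange [140 230] [ 0.603 -0.263] [ 0.585 -0.275]
orange [101 224] [ 0.595 -0.362] [ 0.577 -0.378]
orange [129 166] [ 0.4   -0.357] [ 0.374 -0.373]
```

In the tool's units: 0.178 m is 0.445, 0.15 m is 0.375.

```bash
python3 -m creep '[0.125, -0.025, 0, 0, 0, 0, 0.25, -0.05, 0, 0, 0, 0, 0.375, -0.0625, 0, 0, 0, 0, 0.445, -0.065, 0, 0, 0, 0, 0.445, -0.065, 0, 0, 0, 0]'
python3 -m creep '[0, 0, 0, 0, 0, 0, 0, 0, 0.1, 0, 0, 0, 0, 0, 0.2, 0, 0, 0, 0, 0, 0.25, 0, 0, 0, 0, 0, 0.25, 0, 0, 0]'
python3 to.py .55 .300 .036 20
python3 - <<'E'
from h import *
im=camera("side");cv2.imwrite("pics/s3.png",cv2.resize(im[90:210,150:310],(800,600))[:,:,::-1])
im=camera("wrist");cv2.imwrite("pics/w3.png",im[:,:,::-1])
E
```

```text
time_s: 7.8
tcp_pos: [0.5442, 0.3005, 0.1482]
ee_rot: [0.571, 0.821, -0.001, -0.001]
contact_force: [0.3, -0.7, -2.0]
finger_gap: 0.0451
finger_force: 62.0
time_s: 8.43
tcp_pos: [0.5449, 0.2969, 0.0477]
ee_rot: [0.573, 0.82, -0.002, -0.001]
contact_force: [0.2, 0.2, -2.8]
finger_gap: 0.0447
finger_force: 62.0
t8.4 pos [0.5449 0.2969 0.0477] yaw 20.1 q6 1.72 -> d [0.0012 0.0059 0.0117] |0.013| rot [-0.005  0.001  0.002] (world turn -0.1)
```

View pics/w3.png

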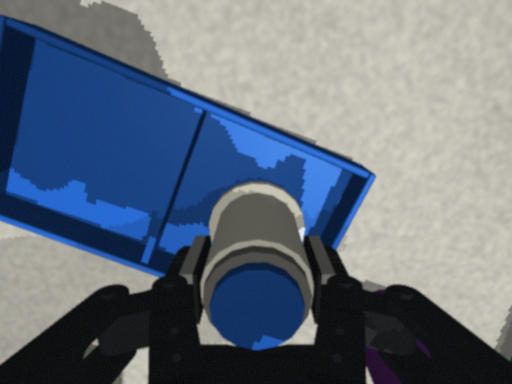

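The wrist picture shows the tube's cap at (257,305) over the right-hand compartment. The tray corners are at (375,175) and (3,17), the middle wall's top end at (205,110). I check its centring.

Run:
```python
from h import *
o=get_obs();ce=cal("wrist",o)
for uv in((375,175),(3,17),(205,110),(150,262)): print(uv,np.round(plane(ce,uv,.028),4))
```

```text
(375, 175) [0.5957 0.35   0.028 ]
(3, 17) [0.3995 0.3589 0.028 ]
(205, 110) [0.5002 0.3511 0.028 ]
(150, 262) [0.4958 0.2578 0.028 ]
```

In the tool's units: 0.0125 m is 0.0313, 0.012 m is 0.03.

```bash
python3 -m creep '[0.0075, 0.0025, 0.0125, 0, 0, 0, 0.0075, 0.0025, 0.0225, 0, 0, 0, 0.0075, 0.0025, 0.0275, 0, 0, 0, 0.0075, 0.0025, 0.03, 0, 0, 0, 0.0075, 0.0025, 0.0313, 0, 0, 0]'
```

```text
time_s: 9.15
tcp_pos: [0.5462, 0.3024, 0.0376]
ee_rot: [0.572, 0.82, 0.0, 0.0]
contact_force: [-0.1, -0.5, -1.7]
finger_gap: 0.0445
finger_force: 62.0
```

In the tool's units: 0.002 m is 0.005, 0.001 m is 0.0025.

```bash
python3 -m creep '[0, 0, 0.0025, 0, 0, 0, 0, 0, 0.005, 0, 0, 0, 0, 0, 0.005, 0, 0, 0]'
python3 -m creep '[0, 0, 0.0025, 0, 0, 0, 0, 0, 0.005, 0, 0, 0, 0, 0, 0.005, 0, 0, 0]'
```

```text
time_s: 9.52
tcp_pos: [0.5463, 0.3024, 0.0362]
ee_rot: [0.572, 0.82, 0.0, 0.0]
contact_force: [-2.5, -0.6, 4.0]
finger_gap: 0.0447
finger_force: 62.7
time_s: 9.9
tcp_pos: [0.5463, 0.3024, 0.0361]
ee_rot: [0.572, 0.82, 0.0, 0.0]
contact_force: [-8.2, -4.4, 18.8]
finger_gap: 0.0443
finger_force: 64.1
```

In the tool's units: -0.12 m is -0.3, -0.06 m is -0.15.

```bash
python3 -m creep '[0, 0, -0.0025, 0, 0, 0, 0, 0, -0.0075, 0, 0, 0, 0, 0, -0.0125, 0, 0, 0, 0, 0, -0.15, 0, 0, 0, 0, 0, -0.3, 0, 0, 0]' 0.085
python3 -m creep '[0, 0, -0.1, 0, 0, 0, 0, 0, -0.1, 0, 0, 0]'
python3 to.py .4475 -.156 .19 80
```

```text
time_s: 10.52
tcp_pos: [0.5453, 0.3018, 0.1537]
ee_rot: [0.572, 0.82, -0.001, -0.001]
contact_force: [1.4, 0.5, -0.9]
finger_gap: 0.0851
finger_force: 0.0
time_s: 10.78
tcp_pos: [0.5486, 0.3036, 0.1978]
ee_rot: [0.572, 0.82, 0.003, 0.002]
contact_force: [0.2, -0.2, 0.1]
finger_gap: 0.0853
finger_force: 0.0
t10.8 pos [0.5486 0.3036 0.1978] yaw 20.2 q6 1.72 -> d [-0.3963 -0.2538  0.0055] |0.471| rot [ 0.007  0.003 -1.043] (world turn 59.8)
```

In the tool's units: -0.24 m is -0.6, -0.2 m is -0.5.

```bash
python3 -m creep '[-0.125, -0.08, 0, 0, 0, 0, -0.25, -0.16, 0, 0, 0, 0, -0.375, -0.24, 0, 0, 0, 0, -0.5, -0.32, 0, 0, 0, 0, -0.6, -0.3875, 0, 0, 0, 0]'
python3 -m creep '[-0.125, -0.08, 0, 0, 0, -0.0573, -0.25, -0.16, 0, 0, 0, -0.1146, -0.325, -0.2, 0, 0, 0, -0.1719, -0.375, -0.25, 0, 0, 0, -0.2292, -0.39, -0.25, 0, 0, 0, -0.2865]'
python3 -m creep '[0, 0, 0, 0, 0, -0.0446, 0, 0, 0, 0, 0, -0.0446, 0, 0, 0, 0, 0, -0.0446]'
python3 - <<'E'
from h import *
o=get_obs();im=camera("wrist");cv2.imwrite("pics/w4.png",im[:,:,::-1])
n,l,s,c=cv2.connectedComponentsWithStats(mask(im,"red"))
for i in range(1,n):
    if s[i,4]>150: print(s[i],c[i],np.round(plane(cal("wrist",o),c[i],.073),4))
E
python3 to.py .4475 -.156 .03 80
```

```text
time_s: 11.4
tcp_pos: [0.4823, 0.0216, 0.1924]
ee_rot: [0.572, 0.82, -0.001, -0.001]
contact_force: [0.3, -0.8, -0.4]
finger_gap: 0.085
finger_force: 0.0
time_s: 12.02
tcp_pos: [0.4422, -0.1588, 0.1923]
ee_rot: [0.165, 0.986, 0.0, -0.001]
contact_force: [0.4, -0.2, -1.0]
finger_gap: 0.0851
finger_force: 0.0
time_s: 12.4
tcp_pos: [0.4435, -0.1572, 0.1929]
ee_rot: [0.099, 0.995, 0.0, -0.001]
contact_force: [0.1, -0.4, 0.8]
finger_gap: 0.085
finger_force: 0.0
[ 232  162   55   53 2311] [259.25659887 187.79662484] [ 0.4479 -0.1567  0.073 ]
t12.4 pos [ 0.4436 -0.1572  0.1931] yaw 78.7 q6 -0.14 -> d [-0.0037  0.0019  0.1631] |0.163| rot [ 0.    -0.001 -0.022] (world turn 1.3)
```

View pics/w4.png

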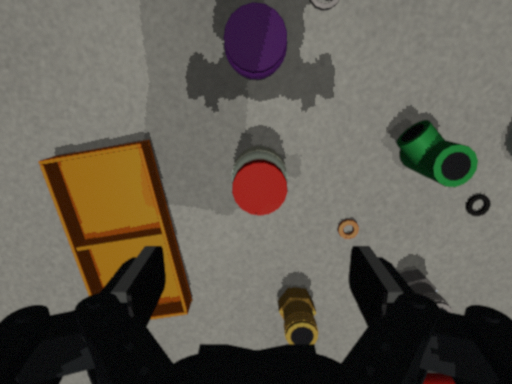

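The wrist picture shows the red lid at (259,188), clear of the purple jar at (256,40), and the brass coupling at (298,315). I descend on the red jar.

In the tool's units: 0.179 m is 0.4475, 0.15 m is 0.375.

```bash
python3 -m creep '[-0.0093, 0.0025, 0.125, 0, 0, 0, -0.0093, 0.0025, 0.25, 0, 0, 0, -0.0093, 0.0025, 0.375, 0, 0, 0, -0.0093, 0.0025, 0.4475, 0, 0, 0, -0.0093, 0.0025, 0.4475, 0, 0, 0]'
python3 -m creep '[0, 0, 0, 0, 0, 0, 0, 0, 0, 0, 0, 0, 0, 0, 0, 0, 0, 0, 0, 0, 0, 0, 0, 0]' 0.04
python3 -m creep '[0, 0, -0.05, 0, 0, 0, 0, 0, -0.175, 0, 0, 0, 0, 0, -0.325, 0, 0, 0, 0, 0, -0.475, 0, 0, 0, 0, 0, -0.475, 0, 0, 0]'
python3 to.py .447 .302 .20 87
```

```text
time_s: 13.08
tcp_pos: [0.4454, -0.1561, 0.0126]
ee_rot: [0.098, 0.995, 0.001, -0.002]
contact_force: [0.1, 0.2, 0.3]
finger_gap: 0.0849
finger_force: 0.0
time_s: 13.58
tcp_pos: [0.4493, -0.1575, 0.0167]
ee_rot: [0.097, 0.995, -0.0, 0.002]
contact_force: [-2.3, 1.7, 7.5]
finger_gap: 0.0521
finger_force: 61.9
time_s: 14.2
tcp_pos: [0.4514, -0.1585, 0.2109]
ee_rot: [0.098, 0.995, -0.001, 0.006]
contact_force: [1.3, 0.0, -1.8]
finger_gap: 0.0519
finger_force: 63.4
t14.2 pos [ 0.4514 -0.1585  0.2109] yaw 78.8 q6 -0.14 -> d [0.0939 0.4509 0.0091] |0.461| rot [-0.002  0.011 -0.143] (world turn 8.2)
```

In the tool's units: 0.28 m is 0.7, 0.23 m is 0.575.

```bash
python3 -m creep '[0.03, 0.1375, 0, 0, 0, 0, 0.06, 0.275, 0, 0, 0, 0, 0.09, 0.425, 0, 0, 0, 0, 0.12, 0.575, 0, 0, 0, 0, 0.1425, 0.7, 0, 0, 0, 0]'
python3 -m creep '[0.025, 0.125, 0, 0, 0, 0, 0.05, 0.25, 0, 0, 0, 0, 0.075, 0.375, 0, 0, 0, -0.0446, 0.0925, 0.4325, 0, 0, 0, -0.0446, 0.0925, 0.4325, 0, 0, 0, -0.0446]'
python3 to.py .4465 .304 .06 87
```

```text
time_s: 14.82
tcp_pos: [0.4454, 0.1306, 0.2044]
ee_rot: [0.097, 0.995, 0.0, 0.0]
contact_force: [0.4, -0.1, -1.2]
finger_gap: 0.052
finger_force: 63.5
time_s: 15.45
tcp_pos: [0.4427, 0.3068, 0.204]
ee_rot: [0.026, 1.0, -0.0, -0.0]
contact_force: [-0.3, -0.7, -1.0]
finger_gap: 0.052
finger_force: 63.5
t15.4 pos [0.4427 0.3068 0.204 ] yaw 87.0 q6 0.66 -> d [-0.004  -0.0025  0.144 ] |0.144| rot [-0. -0. -0.] (world turn 0.0)
```

In the tool's units: 0.146 m is 0.365, 0.144 m is 0.36.

```bash
python3 -m creep '[-0.01, -0.0063, 0.125, 0, 0, 0, -0.01, -0.0063, 0.25, 0, 0, 0, -0.01, -0.0063, 0.36, 0, 0, 0, -0.01, -0.0063, 0.365, 0, 0, 0, -0.01, -0.0063, 0.365, 0, 0, 0]'
python3 - <<'E'
from h import *
o=get_obs();im=camera("wrist");cv2.imwrite("pics/w5.png",im[:,:,::-1])
E
python3 to.py .4465 .304 .0205 87
```

```text
time_s: 16.08
tcp_pos: [0.4479, 0.3025, 0.0599]
ee_rot: [0.028, 1.0, 0.0, 0.0]
contact_force: [0.8, -0.5, -1.7]
finger_gap: 0.0521
finger_force: 63.6
t16.1 pos [0.4486 0.3032 0.0606] yaw 86.8 q6 0.65 -> d [0.0022 0.0007 0.0401] |0.040| rot [ 0.002  0.002 -0.004] (world turn 0.2)
```

View pics/w5.png

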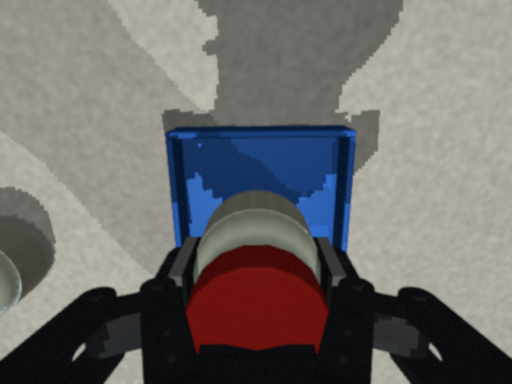

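The red jar, lid at (258,300), is centred between the tray's side walls at (172,200) and (350,200). I lower it.

In the tool's units: 0.0395 m is 0.0988, 0.038 m is 0.095.

```bash
python3 -m creep '[0.0025, 0.0025, 0.05, 0, 0, 0, 0.0025, 0.0025, 0.085, 0, 0, 0, 0.0025, 0.0025, 0.095, 0, 0, 0, 0.0025, 0.0025, 0.0988, 0, 0, 0, 0.0025, 0.0025, 0.0988, 0, 0, 0]'
python3 -m creep '[0, 0, 0.0025, 0, 0, 0, 0, 0, 0.005, 0, 0, 0, 0, 0, 0.005, 0, 0, 0]'
```

```text
time_s: 16.75
tcp_pos: [0.4463, 0.3038, 0.0208]
ee_rot: [0.028, 1.0, 0.0, 0.0]
contact_force: [-4.0, -3.9, 9.1]
finger_gap: 0.0522
finger_force: 64.7
time_s: 17.12
tcp_pos: [0.4464, 0.3038, 0.0206]
ee_rot: [0.028, 1.0, 0.0, 0.0]
contact_force: [-10.4, -6.9, 28.5]
finger_gap: 0.0523
finger_force: 66.6
```

In the tool's units: -0.0025 m is -0.0063, -0.002 m is -0.005.

```bash
python3 -m creep '[0, 0, -0.005, 0, 0, 0, 0, 0, -0.0063, 0, 0, 0]'
python3 -m creep '[0, 0, 0, 0, 0, 0, 0, 0, 0, 0, 0, 0, 0, 0, -0.05, 0, 0, 0, 0, 0, -0.125, 0, 0, 0, 0, 0, -0.275, 0, 0, 0]' 0.062
python3 -m creep '[0, 0, -0.15, 0, 0, 0, 0, 0, -0.15, 0, 0, 0, 0, 0, -0.15, 0, 0, 0]' 0.085
python3 to.py .615 -.143 .19 20
python3 - <<'E'
from h import *
im=camera("wrist");cv2.imwrite("pics/w6.png",im[:,:,::-1])
E
```

```text
time_s: 17.38
tcp_pos: [0.4471, 0.3044, 0.0208]
ee_rot: [0.028, 1.0, 0.001, 0.001]
contact_force: [-1.2, -0.4, 4.4]
finger_gap: 0.0519
finger_force: 64.2
time_s: 18.0
tcp_pos: [0.4444, 0.3025, 0.1282]
ee_rot: [0.028, 1.0, -0.002, -0.002]
contact_force: [0.5, -0.3, 0.2]
finger_gap: 0.0619
finger_force: 0.0
time_s: 18.38
tcp_pos: [0.4462, 0.3037, 0.1893]
ee_rot: [0.028, 1.0, -0.0, -0.0]
contact_force: [-0.8, -0.1, -0.6]
finger_gap: 0.0853
finger_force: 0.0
t18.4 pos [0.4462 0.3037 0.1893] yaw 86.8 q6 0.65 -> d [-0.1933 -0.4367 -0.0007] |0.478| rot [-0.    -0.     1.166] (world turn -66.8)
```

View pics/w6.png

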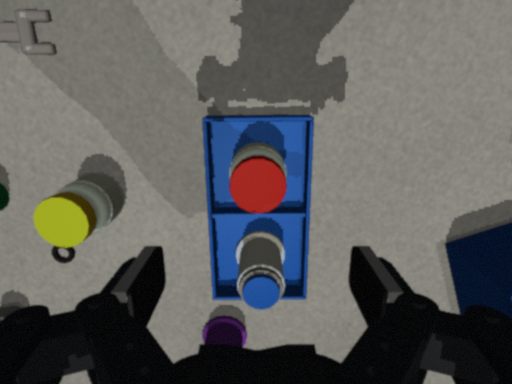

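Blue kit is complete: red jar at (258,185) and tube at (260,280), each upright in its own compartment. Next is the brass coupling.

In the tool's units: -0.26 m is -0.65, -0.21 m is -0.525.

```bash
python3 -m creep '[-0.05, -0.1375, 0, 0, 0, 0, -0.11, -0.275, 0, 0, 0, 0, -0.17, -0.4, 0, 0, 0, 0, -0.23, -0.525, 0, 0, 0, 0, -0.2875, -0.65, 0, 0, 0, 0]'
python3 -m creep '[-0.0625, -0.1375, 0, 0, 0, 0, -0.125, -0.275, 0, 0, 0, 0, -0.1875, -0.4, 0, 0, 0, 0, -0.195, -0.4425, 0, 0, 0, 0, -0.195, -0.4425, 0, 0, 0, 0]'
python3 -m creep '[0, 0, 0, 0, 0, 0]'
python3 - <<'E'
from h import *
o=get_obs();im=camera("wrist");cv2.imwrite("pics/w7.png",im[:,:,::-1])
n,l,s,c=cv2.connectedComponentsWithStats(mask(im,"brass"))
for i in range(1,n):
    if s[i,4]>150: print(s[i],c[i],np.round(plane(cal("wrist",o),c[i],.064),4))
E
python3 to.py .615 -.143 .034
```

```text
time_s: 19.05
tcp_pos: [0.546, 0.036, 0.1875]
ee_rot: [0.028, 1.0, -0.0, -0.002]
contact_force: [0.9, 0.3, -0.2]
finger_gap: 0.0851
finger_force: 0.0
time_s: 19.68
tcp_pos: [0.6136, -0.1437, 0.1876]
ee_rot: [0.029, 1.0, 0.001, -0.002]
contact_force: [-0.4, 0.1, -1.1]
finger_gap: 0.085
finger_force: 0.0
time_s: 19.8
tcp_pos: [0.6139, -0.1417, 0.1888]
ee_rot: [0.027, 1.0, 0.0, -0.001]
contact_force: [-0.5, 0.5, 0.2]
finger_gap: 0.0851
finger_force: 0.0
[    0     0   135   162 19486] [64.09263061 80.16170584] [ 0.5217 -0.2908  0.064 ]
[313  72  25  26 339] [325.37463127  84.26253687] [ 0.5363 -0.0833  0.064 ]
[ 233  151   43   52 1206] [254.16666667 173.9800995 ] [ 0.6067 -0.1443  0.064 ]
t19.9 pos [ 0.6142 -0.1415  0.1892] yaw 86.9 q6 -0.17 -> d [-0.0011 -0.0015  0.1552] |0.155|
```

View pics/w7.png

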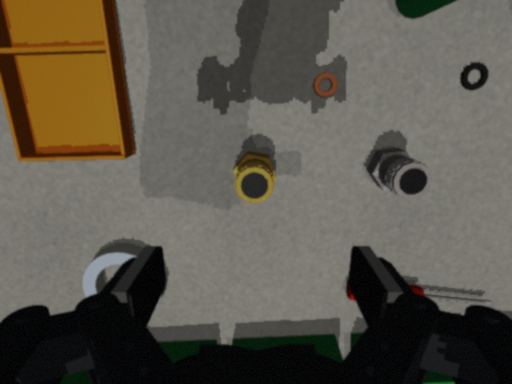

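The brass top ring is at (255,183), the steel coupling at (408,180). The orange tray's near corners are at (20,159) and (133,157), its middle wall's end at (107,48).

Run:
```python
from h import *
o=get_obs();ce=cal("wrist",o)
print(np.round(plane(ce,(255,183),.064),4))
for uv in((20,159),(133,157),(107,48)): print(uv,np.round(plane(ce,uv,.028),4))
```

```text
[ 0.6154 -0.1439  0.064 ]
(20, 159) [ 0.5889 -0.3708  0.028 ]
(133, 157) [ 0.5929 -0.2611  0.028 ]
(107, 48) [ 0.4954 -0.2676  0.028 ]
```

In the tool's units: 0.158 m is 0.395, -0.0025 m is -0.0063.

```bash
python3 -m creep '[-0.0033, -0.0063, 0.125, 0, 0, 0, -0.0033, -0.0063, 0.25, 0, 0, 0, -0.0033, -0.0063, 0.3625, 0, 0, 0, -0.0033, -0.0063, 0.395, 0, 0, 0, -0.0033, -0.0063, 0.395, 0, 0, 0]'
python3 -m creep '[0, 0, 0, 0, 0, 0, 0, 0, 0, 0, 0, 0, 0, 0, 0, 0, 0, 0, 0, 0, 0, 0, 0, 0, 0, 0, 0, 0, 0, 0]' 0.02
python3 -m creep '[0, 0, -0.05, 0, 0, 0, 0, 0, -0.175, 0, 0, 0, 0, 0, -0.25, 0, 0, 0, 0, 0, -0.25, 0, 0, 0]'
python3 to.py .5435 -.317 .13 87
```

```text
time_s: 20.48
tcp_pos: [0.6157, -0.1448, 0.0318]
ee_rot: [0.027, 1.0, 0.0, -0.0]
contact_force: [-0.3, 0.4, -0.6]
finger_gap: 0.0849
finger_force: 0.0
time_s: 21.1
tcp_pos: [0.617, -0.1458, 0.033]
ee_rot: [0.028, 1.0, 0.0, 0.001]
contact_force: [-0.7, 2.1, 7.1]
finger_gap: 0.0325
finger_force: 58.9
time_s: 21.6
tcp_pos: [0.6178, -0.1463, 0.1341]
ee_rot: [0.028, 1.0, -0.001, 0.002]
contact_force: [0.3, 0.7, -2.6]
finger_gap: 0.0323
finger_force: 60.1
t21.6 pos [ 0.6178 -0.1463  0.1341] yaw 86.8 q6 -0.18 -> d [ 0.0647 -0.1745  0.0039] |0.186| rot [-0.001  0.005 -0.003] (world turn 0.2)
```

In the tool's units: -0.174 m is -0.435, -0.165 m is -0.4125.

```bash
python3 -m creep '[0.05, -0.1375, 0, 0, 0, 0, 0.1, -0.275, 0, 0, 0, 0, 0.15, -0.4125, 0, 0, 0, 0, 0.1625, -0.435, 0, 0, 0, 0, 0.1625, -0.435, 0, 0, 0, 0]'
python3 -m creep '[0, 0, 0, 0, 0, 0, 0, 0, 0.1, 0, 0, 0, 0, 0, 0.2, 0, 0, 0, 0, 0, 0.2125, 0, 0, 0, 0, 0, 0.2125, 0, 0, 0]'
python3 to.py .5435 -.317 .0365 87
```

```text
time_s: 22.22
tcp_pos: [0.5401, -0.3158, 0.1298]
ee_rot: [0.028, 1.0, 0.001, -0.001]
contact_force: [-0.9, 0.2, -2.6]
finger_gap: 0.0324
finger_force: 60.8
time_s: 22.85
tcp_pos: [0.5421, -0.3152, 0.0471]
ee_rot: [0.027, 1.0, 0.0, 0.0]
contact_force: [-0.0, -0.2, -2.7]
finger_gap: 0.0321
finger_force: 60.8
t22.9 pos [ 0.5421 -0.3152  0.0471] yaw 86.9 q6 -0.47 -> d [-0.0015 -0.0018  0.0106] |0.011| rot [ 0.     0.    -0.002] (world turn 0.1)
```

In the tool's units: 0.0115 m is 0.0288, 0.0105 m is 0.0263.

```bash
python3 -m creep '[-0.0025, -0.005, 0.0125, 0, 0, 0, -0.0025, -0.005, 0.0225, 0, 0, 0, -0.0025, -0.005, 0.0263, 0, 0, 0, -0.0025, -0.005, 0.0288, 0, 0, 0, -0.0025, -0.005, 0.0288, 0, 0, 0]'
python3 -m creep '[0, 0, 0.0025, 0, 0, 0, 0, 0, 0.0025, 0, 0, 0]'
```

```text
time_s: 23.48
tcp_pos: [0.543, -0.3183, 0.037]
ee_rot: [0.028, 1.0, -0.0, 0.001]
contact_force: [-2.0, 2.5, 8.0]
finger_gap: 0.0325
finger_force: 62.1
time_s: 23.72
tcp_pos: [0.5432, -0.3183, 0.0369]
ee_rot: [0.028, 1.0, -0.0, 0.001]
contact_force: [-4.4, 3.6, 15.6]
finger_gap: 0.0325
finger_force: 62.7
```

In the tool's units: -0.12 m is -0.3, -0.06 m is -0.15.

```bash
python3 -m creep '[0, 0, -0.0025, 0, 0, 0, 0, 0, -0.005, 0, 0, 0, 0, 0, -0.01, 0, 0, 0, 0, 0, -0.15, 0, 0, 0, 0, 0, -0.3, 0, 0, 0]' 0.085
python3 -m creep '[0, 0, -0.0875, 0, 0, 0, 0, 0, -0.0875, 0, 0, 0]'
python3 to.py .457 .01 .19
```

```text
time_s: 24.35
tcp_pos: [0.5414, -0.3175, 0.1543]
ee_rot: [0.028, 1.0, 0.001, -0.001]
contact_force: [0.8, -0.8, 0.7]
finger_gap: 0.0848
finger_force: 0.0
time_s: 24.6
tcp_pos: [0.5444, -0.3192, 0.1929]
ee_rot: [0.028, 1.0, -0.002, 0.003]
contact_force: [-0.7, -0.5, 0.1]
finger_gap: 0.0849
finger_force: 0.0
t24.6 pos [ 0.5444 -0.3192  0.1929] yaw 86.8 q6 -0.47 -> d [0.1055 0.3238 0.0013] |0.341|
```

In the tool's units: 0.275 m is 0.6875, 0.22 m is 0.55.

```bash
python3 -m creep '[0.045, 0.1375, 0, 0, 0, 0, 0.09, 0.275, 0, 0, 0, 0, 0.135, 0.4125, 0, 0, 0, 0, 0.18, 0.55, 0, 0, 0, 0, 0.225, 0.6875, 0, 0, 0, 0]'
python3 -m creep '[0.0388, 0.1225, 0, 0, 0, 0, 0.0388, 0.1225, 0, 0, 0, 0, 0.0388, 0.1225, 0, 0, 0, 0]'
python3 - <<'E'
from h import *
o=get_obs();im=camera("wrist");cv2.imwrite("pics/w8.png",im[:,:,::-1])
print(o["tcp_pos"],o["ee_rot"])
np.savez("o8.npz",**{k:o[k] for k in("tcp_pos","ee_rot")})
E
```

```text
time_s: 25.22
tcp_pos: [0.4662, -0.0367, 0.1878]
ee_rot: [0.028, 1.0, 0.0, -0.001]
contact_force: [0.4, 1.0, 0.5]
finger_gap: 0.0853
finger_force: 0.0
time_s: 25.6
tcp_pos: [0.4546, 0.0111, 0.1884]
ee_rot: [0.027, 1.0, -0.0, -0.0]
contact_force: [-0.6, -1.0, 0.3]
finger_gap: 0.0845
finger_force: 0.0
[0.4546462  0.01111381 0.18838761] [ 2.73662058e-02  9.99625313e-01 -3.01525332e-04 -4.82211377e-04]
```

View pics/w8.png

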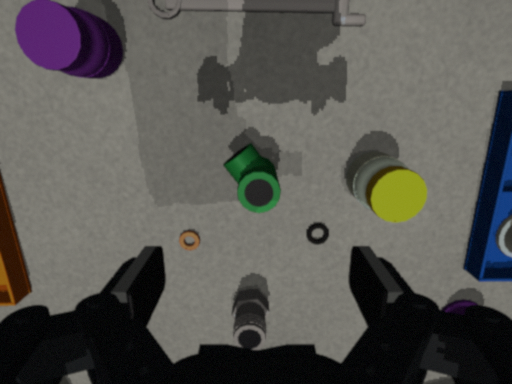

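Tee run top is at (259,190). Its branch points to upper left, the end face running from (225,164) to (252,146).

```bash
python3 - <<'E'
from h import *
o=np.load("o8.npz");ce=cal("wrist",o)
c=plane(ce,(259,190),.07);print(c)
for z in(.035,.045):
    a,b=plane(ce,(225,164),z),plane(ce,(252,146),z);d=(b-a)[:2];m=((a+b)/2-c)[:2]
    print(z,np.round(a,4),np.round(b,4),"face",np.degrees(np.arctan2(d[1],d[0])),np.linalg.norm(d),"branch",np.degrees(np.arctan2(m[1],m[0])),np.linalg.norm(m))
E
python3 to.py .456 .0105 .03 130
```

```text
[0.46037058 0.01175077 0.07      ]
0.035 [ 0.4435 -0.0195  0.035 ] [0.4278 0.0072 0.035 ] face 120.51079031299386 0.030904769269639882 branch -144.0845061940952 0.030504872900124762
0.045 [ 0.4414 -0.0183  0.045 ] [0.4262 0.0074 0.045 ] face 120.51079031299376 0.029860508903675174 branch -147.08284832267367 0.031649964748909264
t25.6 pos [0.4549 0.0106 0.1885] yaw 86.8 q6 0.08 -> d [-0.0012 -0.      0.1585] |0.159| rot [-0.    -0.001 -0.754] (world turn 43.2)
```

Careful with the scale: shifts go in shares of 0.4 m and turns go in shares of 180 degrees. That gives: 0.06 m is 0.15, 0.03 m is 0.075, -0.614 rad is -0.1954.

```bash
python3 -m creep '[-0.0135, 0.0038, 0, 0, 0, -0.0573, -0.0135, 0.0038, 0.075, 0, 0, -0.1146, -0.0135, 0.0038, 0.15, 0, 0, -0.1719, -0.0135, 0.0038, 0.15, 0, 0, -0.1954, -0.0135, 0.0038, 0.15, 0, 0, -0.1954]'
python3 to.py .4604 .0118 .031 122
```

```text
time_s: 26.28
tcp_pos: [0.4604, 0.0112, 0.1285]
ee_rot: [-0.274, 0.962, 0.0, -0.001]
contact_force: [-0.1, 0.7, 0.5]
finger_gap: 0.0849
finger_force: 0.0
t26.3 pos [0.4604 0.0112 0.1285] yaw 121.8 q6 -0.53 -> d [-0.0004  0.0004  0.0975] |0.097| rot [ 0.    -0.001 -0.003] (world turn 0.2)
```

In the tool's units: 0.097 m is 0.2425, 0.085 m is 0.2125.

```bash
python3 -m creep '[0, 0, 0.125, 0, 0, 0, 0, 0, 0.2125, 0, 0, 0, 0, 0, 0.2425, 0, 0, 0, 0, 0, 0.2425, 0, 0, 0]'
python3 -m creep '[0, 0, 0, 0, 0, 0, 0, 0, 0, 0, 0, 0, 0, 0, 0, 0, 0, 0, 0, 0, 0, 0, 0, 0, 0, 0, 0, 0, 0, 0]' 0.025
python3 -m creep '[0, 0, -0.05, 0, 0, 0, 0, 0, -0.175, 0, 0, 0, 0, 0, -0.325, 0, 0, 0, 0, 0, -0.325, 0, 0, 0]'
python3 to.py .458 -.306 .16 122
```

```text
time_s: 26.78
tcp_pos: [0.4604, 0.0122, 0.0321]
ee_rot: [-0.275, 0.961, 0.0, -0.0]
contact_force: [0.4, 0.4, -0.5]
finger_gap: 0.0849
finger_force: 0.0
time_s: 27.4
tcp_pos: [0.4614, 0.0127, 0.0332]
ee_rot: [-0.276, 0.961, -0.0, 0.001]
contact_force: [-0.7, -0.2, 6.4]
finger_gap: 0.0367
finger_force: 59.4
time_s: 27.9
tcp_pos: [0.4641, 0.0127, 0.1672]
ee_rot: [-0.276, 0.961, -0.001, 0.005]
contact_force: [0.6, 0.6, -1.4]
finger_gap: 0.037
finger_force: 60.3
t27.9 pos [0.4641 0.0127 0.1672] yaw 122.0 q6 -0.53 -> d [ 0.1742 -0.267   0.007 ] |0.319| rot [-0.005  0.008  0.   ] (world turn -0.0)
```

In the tool's units: -0.23 m is -0.575, 0.03 m is 0.075.

```bash
python3 -m creep '[0.075, -0.115, 0, 0, 0, 0, 0.15, -0.23, 0, 0, 0, 0, 0.225, -0.345, 0, 0, 0, 0, 0.3, -0.46, 0, 0, 0, 0, 0.375, -0.575, 0, 0, 0, 0]'
python3 -m creep '[0.065, -0.0925, 0, 0, 0, 0, 0.065, -0.0925, 0, 0, 0, 0, 0.065, -0.0925, 0.125, 0, 0, 0, 0.065, -0.0925, 0.25, 0, 0, 0, 0.065, -0.0925, 0.275, 0, 0, 0]'
python3 -m creep '[0, 0, 0, 0, 0, 0]'
python3 to.py .457 -.306 .037 122
python3 - <<'E'
from h import *
im=camera("wrist");cv2.imwrite("pics/w9.png",im[:,:,::-1])
E
```

```text
time_s: 28.52
tcp_pos: [0.4544, -0.2634, 0.1614]
ee_rot: [-0.276, 0.961, 0.0, -0.0]
contact_force: [0.7, -0.0, -1.1]
finger_gap: 0.0371
finger_force: 60.5
time_s: 29.15
tcp_pos: [0.4496, -0.3041, 0.0486]
ee_rot: [-0.276, 0.961, 0.003, -0.002]
contact_force: [-0.8, 0.1, -1.2]
finger_gap: 0.0365
finger_force: 60.6
time_s: 29.28
tcp_pos: [0.4525, -0.3063, 0.0521]
ee_rot: [-0.276, 0.961, 0.001, -0.0]
contact_force: [0.2, 0.3, -0.6]
finger_gap: 0.0365
finger_force: 60.6
t29.3 pos [ 0.4525 -0.3063  0.0521] yaw 122.1 q6 -1.15 -> d [-0.004  -0.0021  0.0151] |0.016| rot [ 0.001 -0.     0.001] (world turn -0.1)
```

View pics/w9.png

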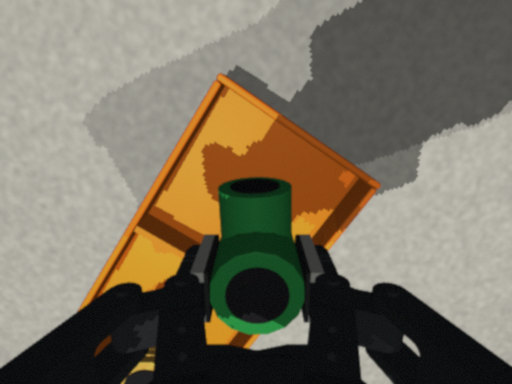

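The tee, run at (257,293) and branch end at (255,187), hangs inside the free compartment. I lower it.

In the tool's units: 0.015 m is 0.0375, 0.0145 m is 0.0363.

```bash
python3 -m creep '[-0.0075, -0.0025, 0.015, 0, 0, 0, -0.0075, -0.0025, 0.0275, 0, 0, 0, -0.0075, -0.0025, 0.0338, 0, 0, 0, -0.0075, -0.0025, 0.0363, 0, 0, 0, -0.0075, -0.0025, 0.0375, 0, 0, 0]'
python3 -m creep '[0, 0, 0.0025, 0, 0, 0, 0, 0, 0.0025, 0, 0, 0]'
```

```text
time_s: 29.95
tcp_pos: [0.4557, -0.3064, 0.0373]
ee_rot: [-0.276, 0.961, 0.0, -0.0]
contact_force: [-1.9, 1.0, 4.1]
finger_gap: 0.0369
finger_force: 60.7
time_s: 30.2
tcp_pos: [0.4557, -0.3064, 0.0372]
ee_rot: [-0.276, 0.961, -0.0, 0.0]
contact_force: [-3.3, 1.9, 9.6]
finger_gap: 0.037
finger_force: 62.1
```

In the tool's units: -0.12 m is -0.3, -0.06 m is -0.15.

```bash
python3 -m creep '[0, 0, -0.0025, 0, 0, 0, 0, 0, -0.0025, 0, 0, 0, 0, 0, -0.0075, 0, 0, 0, 0, 0, -0.15, 0, 0, 0, 0, 0, -0.3, 0, 0, 0]' 0.085
python3 -m creep '[0, 0, -0.15, 0, 0, 0, 0, 0, -0.15, 0, 0, 0, 0, 0, -0.15, 0, 0, 0]'
python3 - <<'E'
from h import *
a=camera("wrist");b=camera("scene")
cv2.imwrite("pics/f.png",np.hstack([cv2.resize(a,(400,300)),cv2.resize(b[130:310,80:420],(400,300))])[:,:,::-1])
E
```

```text
time_s: 30.82
tcp_pos: [0.4549, -0.3058, 0.1567]
ee_rot: [-0.276, 0.961, 0.001, -0.001]
contact_force: [0.6, -0.3, -0.2]
finger_gap: 0.0849
finger_force: 0.0
time_s: 31.2
tcp_pos: [0.4557, -0.3063, 0.216]
ee_rot: [-0.276, 0.961, -0.0, 0.0]
contact_force: [-0.6, 0.4, -0.9]
finger_gap: 0.0849
finger_force: 0.0
```

View pics/f.png

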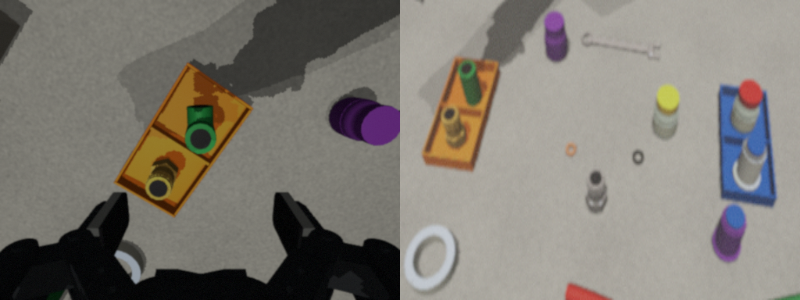

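Everything stands upright: the tee (200,135) and brass (158,185) in the orange tray, the red jar (747,105) and short tube (750,160) in the blue. The steel coupling (596,190) and yellow jar (667,110) are untouched.

```bash
python3 -c "from plant import sign_off; print(sign_off())"
```

```text
the job is handed in; nothing more can be done
None
```

I packed both kits and handed the job in at about 31 s: the tube, pushed fully home, and the red jar stand in the blue tray, the brass coupling and tee in the orange, with the steel coupling and yellow jar untouched and everything released.

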